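# Click the last telescoping leg into a printer riser

### The arm

A 6-joint arm with a two-finger parallel gripper is mounted at the origin on the work surface. World frame = base frame: x ahead of the robot, y to its left, z up, the work surface at z = 0. Lengths are in mm, angles in degrees, forces in N, time in s.
With the tool pointing down it reaches from about 350 to 850 mm from the base axis. Payload 8.1 kg.
Tool frame: the origin (TCP) lies between the finger pads; the fingertips stand 22 mm ahead of it and the grasp point (between the pads) lies 3 mm ahead of it; z points along the fingers, y is the line along which they close (so a half turn about z gives the same grasp; the last joint's range is limited). The gripper opens to 85 mm and grips with 20 to 120 N. Pads are 22 mm wide; open, the fingers measure 114 mm over their backs; the gripper's body (76 mm by 85 mm) begins 54 mm behind the grasp point. The pads swing forward as they close: fully open they stand 13 mm farther back than shut.
Start: joints at [70.107, 7.471, 85.268, -0, 87.261, -4.893], TCP at [155.27, 579.566, 253.292] pointing down, gripper open.
Joint ranges: [-169.43, 169.43], [-51.17, 129.36], [1.28, 143.12], [-76.62, 256.62], [0, 156.53], [-152.29, 152.29]. Speed limits (degrees/s): [136.94, 136.94, 159.86, 180, 180, 180].

### API

Orientations are given as [roll, pitch, yaw] about the fixed x, y, z axes, in that order (R = Rz(yaw) Ry(pitch) Rx(roll)).
In Python, from bench import r, vision gives the robot as it stands.
- The arm moves only by the tool step_arm, never from a script. Its argument "targets" is a list that holds one entry, the list of rows, each a list of 6 numbers: the shift along the world's x, y, z in mm, then the turn, a rotation vector about the world's x, y, z in rad. In form: [[[x, y, z, rx, ry, rz], ...]]. A call has 1 to 12 rows; each row is the pose to reach, as a shift and turn from the pose commanded when the call began; what a row does not reach only later rows make up. A row lasts 1/12 s, in which the tool goes at most 41.7 mm and 7.16 degrees, less where a joint would pass 70% of its speed; a pose out of reach is approached as far as the arm can. A call with a gripper value outside its range is refused whole. "fingers" is the gripper's target within -1 to 1 (shut at 1, half-way at 0, fully open at -1), set as the call begins (left out, the last holds). The fingers move at their own pace and stop on an object; "newtons" is the grip in N (left out, the last holds). Time passes only in rows, so rows that repeat a pose let the fingers close. It gives the time, the measured TCP pose, the force, the opening and the grip force at its end, in the units of the state.
- r.sense(): the state, without advancing time (a new reading comes with each control period).
- vision.snapshot(name): name is "scene" or "side" or "wrist"; returns a dict with "img" (400x640x3 uint8, blue, green, red), "mtx" (3x3 intrinsics, pixels), "eye" and "attitude" of the camera in the world. Camera axes: x right, y up, looking along -z (the intrinsics and any distortion apply to the point x, -y, -z); pixel columns grow to the right and rows downward; lengths in mm; the calibration is good to about 2 mm. A picture is of the moment at which its call begins. There is no depth.
- r.hand_in(): hands the job in; it is judged then, once.
The state is a dict: "time": time; "joint_pos": joint angles; "qd": joint speeds; "joint_efforts": joint torques, N m; "tool_pos": TCP position; "tcp_rot": TCP orientation; "ft_force": force on the tool from outside, world axes, zero at the start; "wrist_torque": the same for the moment, N m; "finger_gap": finger opening in mm; "grip_force": force on a finger pad.
Only numpy, scipy, OpenCV 4.12 (cv2) and the standard library are available. Lean on these libraries where they do the work, as an engineer would, in place of code of your own. Each camera call takes 0.05 s, during which the arm holds its last target. There are 200 camera calls.

### The job

The printer riser lies upside down on the desk with three legs fitted. Take the loose leg out of its stock block, put it capped end up into the empty corner socket with its sprung button on the same side as the hole, and slide it down gently, never forcing it, until the button pops out through the hole. Then let go, and leave the other things on the desk where they are.

Things in the scene. Friction and masses are not known exactly. Their poses are not given: they have to be found in the camera images.
- leg_cap (a point): Loose leg standing upright in a grey block: square aluminium tube 22 x 22 mm with a black rubber cap on top, 28 (x) x 26 (y) x 24 mm high. This point is the cap's centre; z up the leg, x towards the button's side. Cap top 12 mm above this point; tube's lower end 147 mm below. Mass 0.15 to 0.26 kg.
- leg: The same leg, origin at the centre of its lower end, axes as leg_cap. An 8 mm round steel button stands 8 mm out of the +x face, 22 mm above the lower end. The leg stands loosely, 2.5 mm free all round, 45 mm deep in the pocket of the block (90 x 110 mm base, 55 mm high), which is slotted to the top for the button: lift it straight out.
- mouth (a point): Empty socket, an upright square steel tube: this point is on its axis at the throat, where the straight 24 x 24 mm bore begins, 96 mm deep. z up, x towards the wall with the hole. Above it the walls flare out at 30 degrees for 13 mm and squeeze the button in. The 10 x 10 mm hole's centre is 38 to 66 mm below this point, different each time and not measured.
- button (a joint): Sprung button, m: 0 fully out, 0.0078 fully in; 0.005 to 0.007 inside the bore, about 0 once through the hole. Spring 2 N out, 4.5 N in; sliding down takes 3 to 12 N. In the hole the leg is locked both ways (about 1 mm play), its lower end 60 to 88 mm below the throat (cap centre 87 to 59 mm above it). Pushing on just loads the button; 28 N between leg and socket harms it.
- riser: White riser board 260 (x) x 400 (y) x 18 mm, upside down, fixed; origin at the centre of its underside, z up. Empty socket at (-100, -160) mm, throat 114 mm above the desk; fitted legs at (100, -160), (-100, 160), (100, 160) mm, their tops 198 mm above the desk.
- clip_bin: Red open bin of binder clips, 110 x 140 mm, 55 mm high, origin under its centre; leave alone.
- scanner: Black and grey hand-held barcode scanner lying on the desk, about 180 mm long, 34 mm high, origin underneath; leave alone.
- label_roll: Roll of white labels, 90 mm across, 50 mm high, origin under its centre; leave alone.
Mind the look-alikes: they are no part of the job. Of the things shaped like the leg, the steel one is meant.

How it is judged (in metres and radians):
On the way:
1. the leg is started in the socket's bore, its button squeezed in by the wall (value of joint button above 0.005 m and z of leg_cap in the frame of mouth between 0.053 and 0.133 m and horizontal distance between leg_cap and mouth below 0.012 m), for 0.1 s.
At the end, for the whole second after the job is handed in: The leg stands upright (within 0.08 rad) and at rest in the empty socket, its cap's centre 53 to 92 mm above the throat and within 10 mm of its axis, with the button out through the hole (less than 2.5 mm pressed), and let go (value of joint button below 0.0025 m and z of leg_cap in the frame of mouth between 0.053 and 0.092 m and horizontal distance between leg_cap and mouth below 0.01 m and angle between leg_cap's own z axis and vertical below 0.08 rad and linear speed of leg below 0.02 m/s); the robot touches nothing.
It fails at once if the leg is forced: more than 28 N between leg and riser (contact force between leg and riser above 28 N).
It fails at once if the clip bin is moved more than 30 mm (distance of clip_bin from where it was at the start of the episode above 0.03 m).
It fails at once if the scanner is moved more than 30 mm (distance of scanner from where it was at the start of the episode above 0.03 m).
It fails at once if the label roll is moved more than 30 mm (distance of label_roll from where it was at the start of the episode above 0.03 m).
It also fails if it takes over 69 s, if anything falls off the work surface, if the arm or the gripper's body presses on something with over 40 N, if the wrist force passes 120 N, or if a joint passes its speed limit or range.

## Working session

There is one attempt and no reset: what is moved stays moved. The work goes in short steps, Python scripts to look and compute and a tool call to move; the robot and the scene stay as the last step left them, time stands still between calls to the robot, and variables do not carry over. Pictures are saved under pics/ and viewed, at most 10 in all, crops included, and the job is handed in when it is done.

Besides the shell and the picture viewer there is one more tool, called after "Emit:" as name([rows], argument=value, ...), one row to a line, values as JSON. step_arm: Moves the arm, as the interface text tells. Its arguments: {"type":"object","properties":{"targets":{"type":"array"},"fingers":{"type":"number"},"newtons":{"type":"number"}},"required":["targets"]}

```bash
mkdir -p pics; ls
python3 - <<'E'
from bench import r, vision
import cv2
for n in("scene","side","wrist"):
    s=vision.snapshot(n); cv2.imwrite(f"pics/{n}0.png",s["img"]); print(n,s["mtx"],s["eye"],s["attitude"],[k for k in s])
print(r.sense())
E
```

```text
pics
scene [[453.0731625    0.         322.81649017]
 [  0.         453.0731625  198.75190711]
 [  0.           0.           1.        ]] [987.65415062 577.4876445  844.23284128] [ 47.32994052  -0.31114743 145.29506675] ['img', 'mtx', 'eye', 'attitude']
side [[458.21185978   0.         319.44675439]
 [  0.         458.21185978 193.6516576 ]
 [  0.           0.           1.        ]] [ 247.16543602 -816.85619211  603.67203065] [ 58.28937568   0.78961818 -22.80418205] ['img', 'mtx', 'eye', 'attitude']
wrist [[348.77994797   0.         316.9997665 ]
 [  0.         348.77994797 198.00447182]
 [  0.           0.           1.        ]] [ 78.03225268 599.81001114 372.03536496] [-17.97105736   0.13544829  75.00773825] ['img', 'mtx', 'eye', 'attitude']
{'time': 0.15, 'joint_pos': array([ 7.01091170e+01,  7.50728769e+00,  8.53167133e+01, -1.08025223e-03,
        8.72583758e+01, -4.89320083e+00]), 'qd': array([-0.05726407, -0.16095129, -0.13931175,  0.07791885,  0.07511626,
       -0.03726297]), 'joint_efforts': array([ 7.02006491e-04, -5.70067513e+01, -5.01156557e+01, -1.97083755e-04,
        9.72795737e-03,  3.27827604e-05]), 'tool_pos': array([155.12204533, 579.20055311, 252.44632896]), 'tcp_rot': array([-1.79917831e+02, -5.95161907e-03,  1.65002366e+02]), 'ft_force': array([-0.70152273, -0.95391594,  1.0764008 ]), 'wrist_torque': array([ 0.02028658, -0.02886524,  0.00554427]), 'grip_force': 0.0, 'finger_gap': 85.55769185215578}
```

View pics/scene0.png

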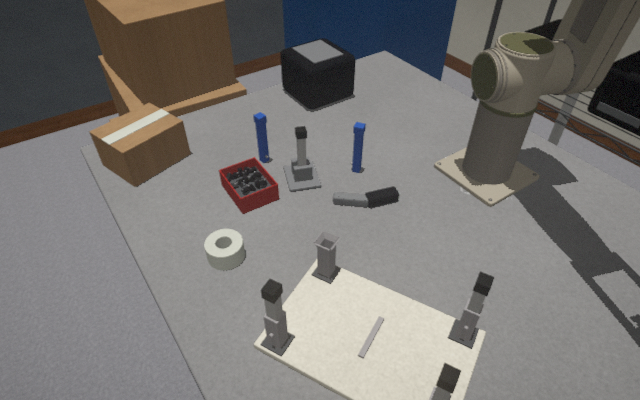

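View pics/side0.png

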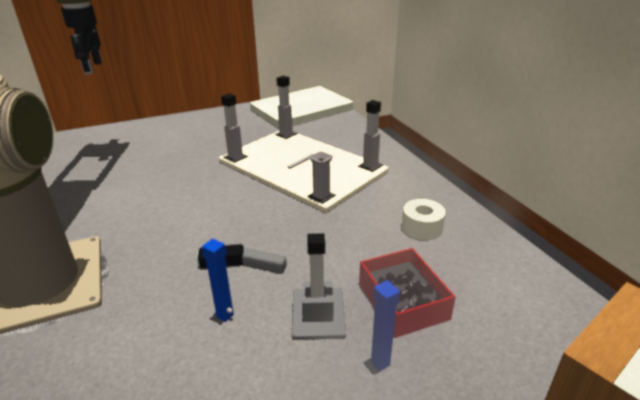

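Scene: the loose leg is in its block at about (301,150), the empty socket at (327,245), and the blue posts are look-alikes. Side: leg at (316,265), socket at (321,170). I'll enlarge these four spots.

Run:
```python
import cv2,numpy as np
def c(n,x,y):
    i=cv2.imread(f"pics/{n}0.png")[y:y+60,x:x+80]; return cv2.resize(i,None,fx=5,fy=5,interpolation=cv2.INTER_CUBIC)
cv2.imwrite("pics/crop1.png",np.vstack([np.hstack([c("scene",260,120),c("scene",290,228)]),np.hstack([c("side",276,230),c("side",280,148)])]))
```

```text
(no output)
```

View pics/crop1.png

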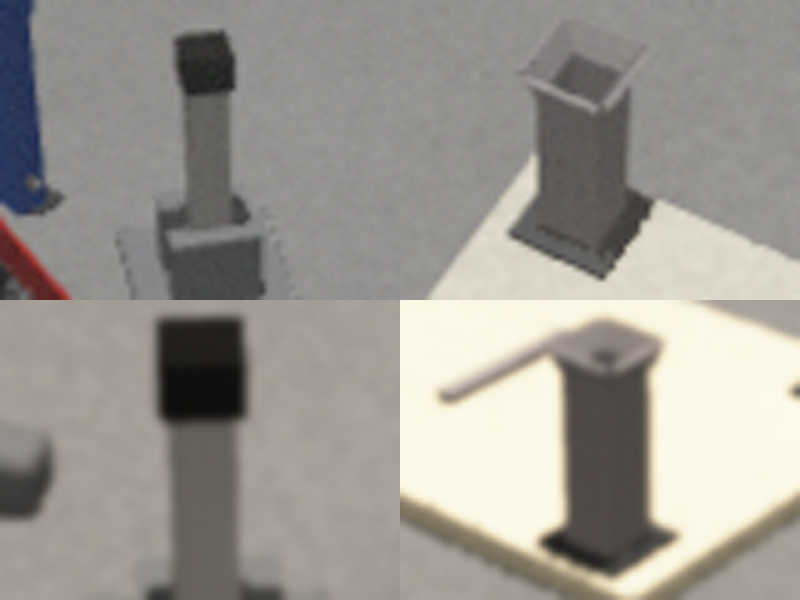

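```bash
cat > cam.py <<'E'
import numpy as np, cv2
from scipy.spatial.transform import Rotation as R
from scipy.optimize import least_squares
C={"scene":([[453.073,0,322.816],[0,453.073,198.752],[0,0,1]],[987.654,577.488,844.233],[47.32994,-.311147,145.295067]),
"side":([[458.212,0,319.447],[0,458.212,193.652],[0,0,1]],[247.165,-816.856,603.672],[58.289376,.789618,-22.804182])}
def proj(cam,P):
    K,e,a=C[cam] if isinstance(cam,str) else (cam["mtx"],cam["eye"],cam["attitude"])
    p=(np.atleast_2d(P)-e)@R.from_euler("xyz",a,degrees=True).as_matrix()
    p=p*[1,-1,-1]; q=p@np.array(K).T; return q[:,:2]/q[:,2:]
def onplane(cam,uv,z):
    K,e,a=C[cam] if isinstance(cam,str) else (cam["mtx"],cam["eye"],cam["attitude"])
    d=np.linalg.inv(K)@[*uv,1]; d=R.from_euler("xyz",a,degrees=True).apply(d*[1,-1,-1]); e=np.array(e)
    return (e+d*(z-e[2])/d[2])
def fit(obs,x0):  # obs: (cam, local xyz, uv) ; x,y,yaw(deg)
    def f(x):
        m=R.from_euler("z",x[2],degrees=True).as_matrix(); return np.concatenate([proj(c,m@np.array(p,float)+[x[0],x[1],0])[0]-uv for c,p,uv in obs])
    s=least_squares(f,x0); return s.x,s.fun.reshape(-1,2)
E
python3 - <<'E'
from cam import *
print("leg cap top corners (scene z=169)")
c=[onplane("scene",p,169) for p in [(295.4,128.2),(304.4,126.4),(306.8,130.8),(297.4,132.4)]]
print(np.round(c,1), np.mean(c,0))
c=[onplane("side",p,169) for p in [(308,234),(324.4,234),(324.4,243),(308,243)]]
print("side",np.round(c,1), np.mean(c,0))
sc=(327.1,240.25);si=(321.4,157.5)
print("mouth",onplane("scene",sc,127),onplane("side",si,127))
x,res=fit([("scene",(-100,-160,127),sc),("side",(-100,-160,127),si),("scene",(130,-200,18),(258,340)),("scene",(130,200,18),(370,440)) if 0 else ("scene",(-130,200,18),(484,335)),
 ("side",(-130,-200,18),(326,206)),("side",(-130,200,18),(221,157)),("side",(130,-200,18),(387,168))],[500,300,100])
print(x,np.round(res,1)); m=R.from_euler("z",x[2],degrees=True).as_matrix(); print("mouth",m@[-100,-160,0]+[x[0],x[1],0])
for n,z,uvs in (("scene",6,[(284,189),(320,186),(288,168)]),("side",6,[(292,335),(345,335),(340,290),(297,290)])):
    print(n,[np.round(onplane(n,u,z)[:2]) for u in uvs])
for p in((263,118),(360,125)):print("blue",onplane("scene",p,160))
for p in((337,197),(398,193)): print("scanner",onplane("scene",p,20))
for p in((250,185),(225,245)): print("bin,roll",onplane("scene",p,40))
E
```

```text
leg cap top corners (scene z=169)
[[ 470.7 -289.8  169. ]
 [ 446.4 -283.6  169. ]
 [ 452.4 -262.7  169. ]
 [ 476.8 -270.4  169. ]] [ 461.57639481 -276.63952249  169.        ]
side [[ 450.8 -270.4  169. ]
 [ 474.5 -280.9  169. ]
 [ 465.4 -302.1  169. ]
 [ 442.3 -291.9  169. ]] [ 458.23444078 -286.31520949  169.        ]
mouth [608.00215557  52.13049974 127.        ] [604.67486478  38.96967248 127.        ]
[628.9111208  236.95914313  24.73083788] [[ 0.5 -1.3]
 [-1.7 -2. ]
 [-5.9  1.3]
 [ 2.9 -2.1]
 [-1.7  1.1]
 [-1.9 -1.3]
 [ 2.3 -1.2]]
mouth [605.01976561  49.79824137   0.        ]
scene [array([ 533., -262.]), array([ 443., -216.]), array([ 475., -335.])]
side [array([ 400., -314.]), array([ 481., -349.]), array([ 518., -250.]), array([ 445., -218.])]
blue [ 511.05886353 -393.98196791  160.        ]
blue [ 311.06690213 -216.04528638  160.        ]
scanner [ 439.34736867 -139.19188082   20.        ]
scanner [292.5792555  -58.39637542  20.        ]
bin,roll [ 618.64404512 -293.56135454   40.        ]
bin,roll [ 768.87330776 -135.21082748   40.        ]
```

View pics/wrist0.png

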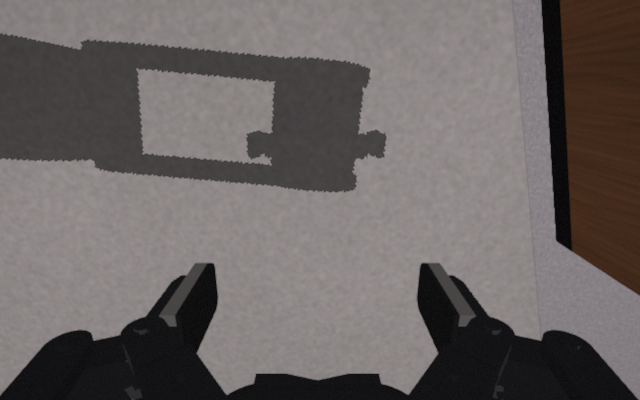

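Wrist: only the desk and the robot's own shadow. I'll move towards the leg with the wrist camera and contrast-stretch the views I have, to find the hole and the button slot.

Run:
```python
import cv2,numpy as np
def c(n,x,y):
    i=cv2.imread(f"pics/{n}0.png")[y:y+60,x:x+80]; i=cv2.resize(i,None,fx=5,fy=5,interpolation=cv2.INTER_CUBIC).astype(float)
    return np.clip((i-40)*2.4,0,255).astype(np.uint8)
cv2.imwrite("pics/crop2.png",np.vstack([np.hstack([c("scene",265,145),c("scene",290,228)]),np.hstack([c("side",280,285),c("side",285,148)])]))
```

```text
(no output)
```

View pics/crop2.png

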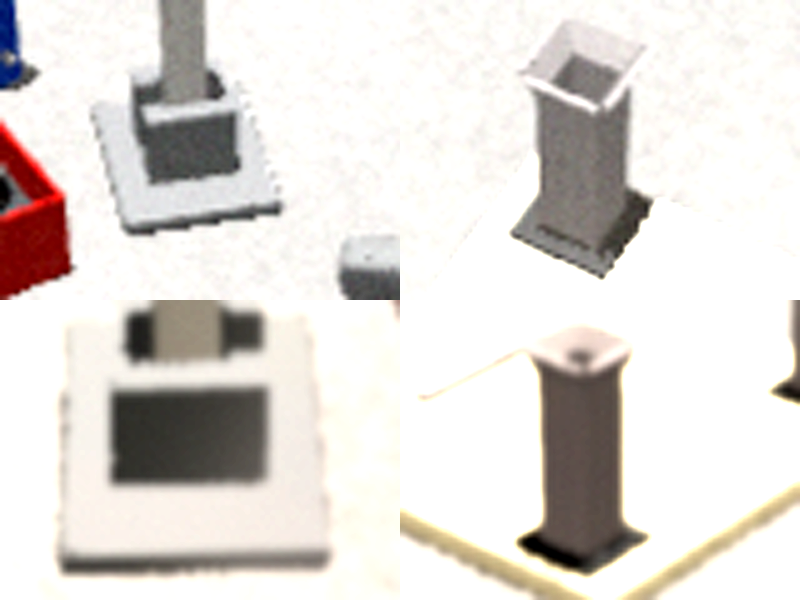

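The block's top and the socket's faces show no clear slot or hole at this scale, so I'll print the face grey levels (average of several frames) to look for the hole.

Run:
```python
from bench import vision
import cv2,numpy as np
np.set_printoptions(linewidth=220)
for n,x,y,w,h in(("scene",316,246,22,36),("side",312,160,20,40),("scene",289,156,28,14),("side",299,285,38,16)):
    g=np.mean([cv2.cvtColor(vision.snapshot(n)["img"],6).astype(float) for _ in range(6)],0)
    print(n,x,y);print(g[y:y+h,x:x+w].round().astype(int))
```

```text
scene 316 246
[[114  97 110 120 138 149 139 113  92  90  93  92  91  93  94 104 132 150 128 104 134 146]
 [132 104  88  92 101 118 137 149 150 142 118  97  92  93 100 125 147 139 107  96 134 146]
 [141 109  88  89  87  91 100 118 131 152 155 141 117 101 118 145 140 110  88  96 133 144]
 [143 112  89  89  90  87  88  92  98 110 121 138 149 127 106 125 110  90  84  95 134 146]
 [147 114  89  88  90  88  88  90  90  85  90 100 120 104  92  97  88  86  85  96 133 145]
 [149 116  90  90  90  88  90  89  90  88  89  89  91  88  86  85  85  84  84  95 133 147]
 [146 113  89  89  90  88  88  90  89  89  89  88  91  86  85  85  84  86  86 107 137 145]
 [145 112  89  90  90  89  89  91  90  88  89  88  88  88  85  84  86  85  85 108 139 146]
 [145 112  89  89  90  89  90  91  91  90  89  90  89  88  85  85  85  83  86 107 139 147]
 [143 110  91  90  90  90  89  90  91  90  89  91  91  87  85  85  86  85  86 110 139 147]
 [142 112  89  92  90  90  90  91  90  90  90  90  90  88  85  85  86  86  86 109 141 148]
 [145 113  89  91  90  91  90  91  90  90  90  91  91  88  85  86  86  86  86 109 140
[... 8943 characters left out ...]
06 109 110 111 112 113 108  99 105 122 132 133 133 133 135 138 141 142 142 142]
 [143 143 142 143 142 139 125 103  98 109 110 106 112 114 112 118 118 115 120 124 125 127 128 129 128 125 128 136 140 140 141 141 141 141 142 142 141 141]
 [143 143 143 143 143 142 136 126 126 132 133 130 131 132 130 134 134 131 134 136 137 138 140 140 139 139 140 141 142 142 142 142 142 142 142 142 141 141]
 [143 143 142 142 142 142 141 140 139 141 141 140 141 140 140 141 141 140 141 142 141 142 142 142 142 142 142 142 142 142 142 142 142 142 142 142 142 142]
 [143 142 140 138 140 142 142 142 142 142 142 142 142 142 141 142 142 141 141 141 141 141 141 141 141 141 141 141 141 140 141 141 140 140 140 141 141 141]]
```

No hole shows at this resolution on any of the four faces, so I'll look closer with the wrist camera, tilted 27° towards the socket.

Emit:
step_arm([
  [[20,-30,20,0,0,0],[40,-65,35,0,0,0],[65,-95,40,0,0,0],[88,-125,40,0,0,0],[112,-156,40,0,0,0],[135,-188,40,0,0,0],[158,-220,40,0,0,0],[182,-252,40,0,0,0],[205,-285,40,0,0,0],[228,-316,40,0,0,0],[250,-348,40,0,0,0],[270,-375,40,0,0,0]],
])

```text
time: 2.35
tool_pos: [426.2, 202.4, 293.6]
tcp_rot: [180.0, 0.0, 165.0]
ft_force: [0.7, 0.5, 1.4]
finger_gap: 85.3
grip_force: 0.0
```

Emit:
step_arm([
  [[20,-28,-10,-0.025,-0.09,0],[40,-56,-25,-0.05,-0.18,0],[60,-84,-40,-0.075,-0.27,0],[80,-110,-55,-0.1,-0.36,0],[98,-135,-71,-0.122,-0.455,0],[98,-135,-71,-0.122,-0.455,0],[98,-135,-71,-0.122,-0.455,0]],
])

```text
time: 2.93
tool_pos: [521.3, 68.5, 219.5]
tcp_rot: [-179.9, 26.7, 164.9]
ft_force: [0.4, -0.4, 0.7]
finger_gap: 85.7
grip_force: 0.0
```

Run:
```python
from bench import r,vision
import cv2
s=vision.snapshot("wrist"); cv2.imwrite("pics/w1.png",s["img"]); print(s["eye"],s["attitude"])
from cam import proj
print(proj(s,[[606,47,114],[606,47,18]]))
import pickle; pickle.dump(s,open("w1.pkl","wb"))
```

```text
[400.01265087 101.17410004 290.75181415] [-44.72350104   0.13026262  74.89651406]
[[319.24321797 232.13409627]
 [319.0194558  156.8015024 ]]
```

View pics/w1.png

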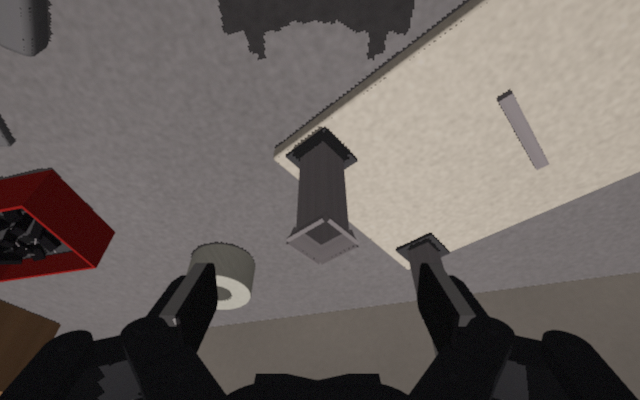

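The socket stands at (322,190) with its rim at (322,240), upside down in the picture, and no hole is visible on the two faces turned this way. I'll check the grey levels there.

Run:
```python
import cv2,numpy as np
np.set_printoptions(linewidth=220)
g=cv2.cvtColor(cv2.imread("pics/w1.png"),6)
print(g[150:262:3,286:360:2])
```

```text
[[168 163 163 ... 179 179 180]
 [147  65  45 ... 180 185 182]
 [ 66  62  62 ...  45 173 178]
 ...
 [109 111 114 ... 115 112 113]
 [112 115 112 ... 110 112 115]
 [114 112 109 ... 115 112 111]]
```

Run:
```python
import cv2,numpy as np
g=cv2.cvtColor(cv2.imread("pics/w1.png"),6)
for y in range(150,264,3): print(y,*g[y,286:360:2])
```

```text
150 168 163 163 42 26 27 26 25 29 30 29 28 41 59 57 57 57 58 57 57 58 56 55 52 32 25 28 29 29 26 26 46 149 179 179 179 180
153 147 65 45 55 27 26 27 29 28 31 49 57 57 57 58 57 57 57 59 59 57 56 58 56 55 40 28 30 28 28 28 28 25 113 180 185 182
156 66 62 62 56 50 28 30 24 43 60 58 57 57 60 56 58 57 57 59 58 57 56 56 57 56 55 53 34 29 29 26 51 62 52 45 173 178
159 184 134 63 63 66 56 48 49 59 60 58 57 59 58 58 57 57 57 58 58 59 55 55 56 58 56 56 58 43 28 40 51 63 65 65 38 178
162 178 177 176 109 64 63 65 58 57 58 56 54 56 58 56 57 56 57 59 57 57 56 57 56 56 56 57 57 56 55 61 64 65 67 90 156 181
165 176 175 176 175 165 87 66 58 57 60 57 56 58 58 57 55 57 58 58 57 57 55 54 55 57 55 55 57 55 63 64 66 126 168 178 180 182
168 176 182 182 183 183 181 147 58 57 57 57 55 59 58 58 58 57 58 59 58 58 56 55 57 56 55 55 58 56 64 137 179 177 173 176 182 184
171 115 148 177 182 183 180 174 58 58 58 57 53 58 57 58 56 57 57 59 59 57 55 55 57 57 55 55 56 57 144 177 176 178 179 179 179 179
174 115 113 118 162 179 175 164 57 57 59 57 56 57 59 56 56 56 57 57 59 58 55 55 56 58 55 55 57 56 143 177 178 179 182
[... 3047 characters left out ...]
96 99 96 94 80 86 83 90
249 116 116 116 113 115 106 95 94 95 98 96 98 96 95 94 94 93 95 94 94 95 94 96 97 97 98 97 98 98 89 95 87 97 106 114 115 118
252 107 112 114 115 115 115 117 108 96 95 94 96 97 97 96 94 95 95 96 96 96 97 98 98 97 97 95 81 95 97 106 112 118 122 121 116 114
255 109 111 114 111 111 112 113 113 115 112 97 95 94 96 98 98 97 97 97 96 96 98 98 94 95 88 98 107 113 115 112 112 111 113 115 112 113
258 112 115 112 111 113 112 110 111 109 112 115 114 101 94 79 95 97 98 97 97 95 96 95 98 108 116 116 114 116 116 118 118 112 109 110 112 115
261 114 112 109 109 109 112 114 112 109 113 111 111 112 114 105 94 94 96 96 95 98 107 111 114 115 113 114 114 116 116 118 117 114 115 115 112 111
```

All the faces are nearly uniform in shade. Averaging many frames and stretching hard should bring out faint edges, so I'll do that for all three cameras and for the fitted sockets.

Run:
```python
from bench import vision
import cv2,numpy as np
def av(n,k): return np.mean([cv2.cvtColor(vision.snapshot(n)["img"],6).astype(float) for _ in range(k)],0)
W=av("wrist",24);S=av("scene",16);D=av("side",12); np.savez("av.npz",W=W,S=S,D=D)
def c(a,x,y,lo,hi,w=50,h=75,f=4):
    i=cv2.resize(a[y:y+h,x:x+w],None,fx=f,fy=f,interpolation=cv2.INTER_NEAREST); return np.clip((i-lo)/(hi-lo)*255,0,255).astype(np.uint8)
cv2.imwrite("pics/avg.png",np.vstack([np.hstack([c(W,298,155,52,62),c(S,310,225,80,98),c(D,300,140,68,80),c(S,255,280,50,130)]),
 np.hstack([c(S,450,272,50,130),c(D,355,100,40,130),c(D,215,95,40,130),c(D,265,75,40,130)])]))
```

```text
(no output)
```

View pics/avg.png

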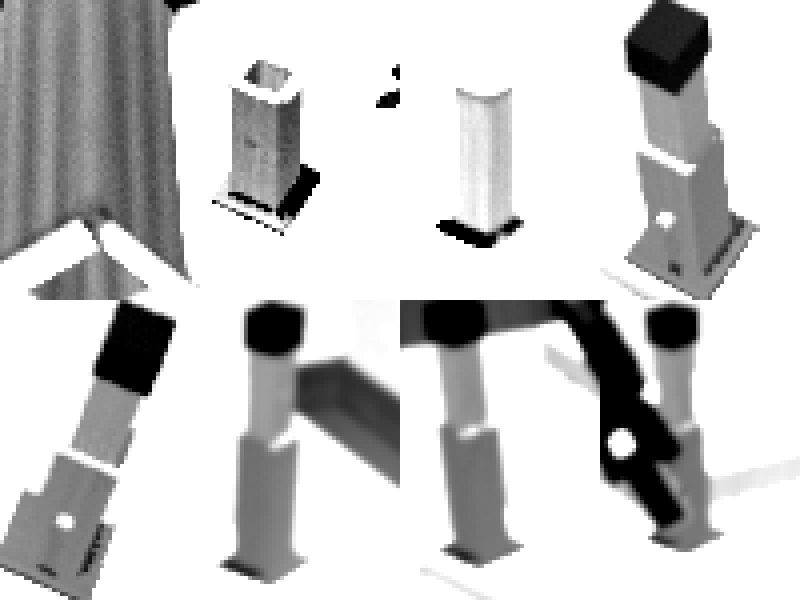

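The averaged pictures show a white button on the riser's +x' face of the fitted sockets. On the empty socket there is a faint dark spot at scene pixel (322.5,260.5), also on the +x' face, so the hole faces about 25°.

Run:
```python
from cam import *; import pickle
w=pickle.load(open("w1.pkl","rb"))
rim=[(287,241),(323,220),(358,241),(322,262)]
P=[onplane(w,p,127)[:2] for p in rim]; print(np.round(P,1),np.mean(P,0))
print(onplane("scene",(327.1,240.25),127)[:2],onplane("side",(321.4,157.5),127)[:2])
# board edges in wrist: left corner and edge direction
a=onplane(w,(275,152),18);b=onplane(w,(480,0),18);print("edge",a,b,np.degrees(np.arctan2(*(b-a)[1::-1])))
c=onplane(w,(497,97),18)
a=onplane("scene",(314.4,242),127);b=onplane("scene",(330,250),127);c=onplane("scene",(339.6,237),127);print("rim dirs",np.degrees(np.arctan2(*(b-a)[1::-1])),np.degrees(np.arctan2(*(c-b)[1::-1])))
for z in (48,55,62,69,76): # hole z
    print(z,proj("scene",[606+14*np.cos(.43),49+14*np.sin(.43),z]))
```

```text
[[594.6  24.9]
 [578.6  57. ]
 [608.4  76.5]
 [627.8  43.5]] [602.36696123  50.45524991]
[608.00215557  52.13049974] [604.67486478  38.96967248]
edge [589.21001878   7.10700374  18.        ] [500.92450415 192.12986294  18.        ] 115.50861148695078
rim dirs 111.29629568475269 -154.47952621048813
48 [[323.4432141  266.87747913]]
55 [[323.46330624 264.87940465]]
62 [[323.48358893 262.86238156]]
69 [[323.50406488 260.82613904]]
76 [[323.52473687 258.77040105]]
```

Emit:
step_arm([
  [[-5,-20,20,0.025,0.09,0],[-12,-55,35,0.05,0.18,0],[-18,-90,45,0.075,0.27,0],[-24,-130,48,0.1,0.36,0],[-30,-165,48,0.122,0.455,0],[-36,-200,48,0.122,0.455,0],[-42,-235,48,0.122,0.455,0],[-48,-270,48,0.122,0.455,0],[-55,-310,48,0.122,0.455,0],[-63,-350,48,0.122,0.455,0]],
])

```text
time: 6.42
tool_pos: [459.8, -282.2, 270.2]
tcp_rot: [180.0, 0.0, 165.0]
ft_force: [0.9, 0.8, -0.0]
finger_gap: 85.7
grip_force: 0.0
```

Emit:
step_arm([
  [[0,0,0,0,0,-0.12],[0,0,0,0,0,-0.24],[0,0,0,0,0,-0.36],[0,0,0,0,0,-0.48],[0,0,0,0,0,-0.6],[0,0,0,0,0,-0.72],[0,0,0,0,0,-0.84],[0,0,0,0,0,-0.96],[0,0,0,0,0,-1.08],[0,0,0,0,0,-1.2],[0,0,0,0,0,-1.32],[0,0,0,0,0,-1.44]],
])

```text
time: 7.42
tool_pos: [460.3, -280.5, 270.2]
tcp_rot: [-180.0, 0.0, 82.2]
ft_force: [0.1, -0.3, 0.6]
finger_gap: 85.4
grip_force: 0.0
```

Emit:
step_arm([
  [[0,0,0,0,0,-0.12],[0,0,0,0,0,-0.28],[0,0,0,0,0,-0.28],[0,0,0,0,0,-0.28]],
])

```text
time: 7.75
tool_pos: [460.3, -280.5, 270.2]
tcp_rot: [-180.0, 0.0, 66.4]
ft_force: [0.4, 0.0, -0.2]
finger_gap: 85.3
grip_force: 0.0
```

Run:
```python
from bench import r,vision
import cv2,pickle,numpy as np
from cam import proj
s=vision.snapshot("wrist"); print(s["eye"],s["attitude"]); pickle.dump(s,open("w2.pkl","wb"))
p=proj(s,[[460,-280,55],[460,-280,169]]); print(p); x,y=np.round(p.mean(0)).astype(int)
x0=min(max(x-100,0),440);y0=min(max(y-75,0),250);print("crop",x0,y0)
i=s["img"][y0:y0+150,x0:x0+200]; i=cv2.resize(i,None,fx=4,fy=4,interpolation=2); cv2.imwrite("pics/w2.png",np.clip(i*1.6,0,255).astype(np.uint8)); cv2.imwrite("pics/w2f.png",s["img"])
```

```text
[ 491.21953594 -208.03878008  389.87843264] [-17.99442181  -0.02399738 -23.64215664]
[[317.12050273 168.64747125]
 [317.2474468  207.48590505]]
crop 217 113
```

View pics/w2.png

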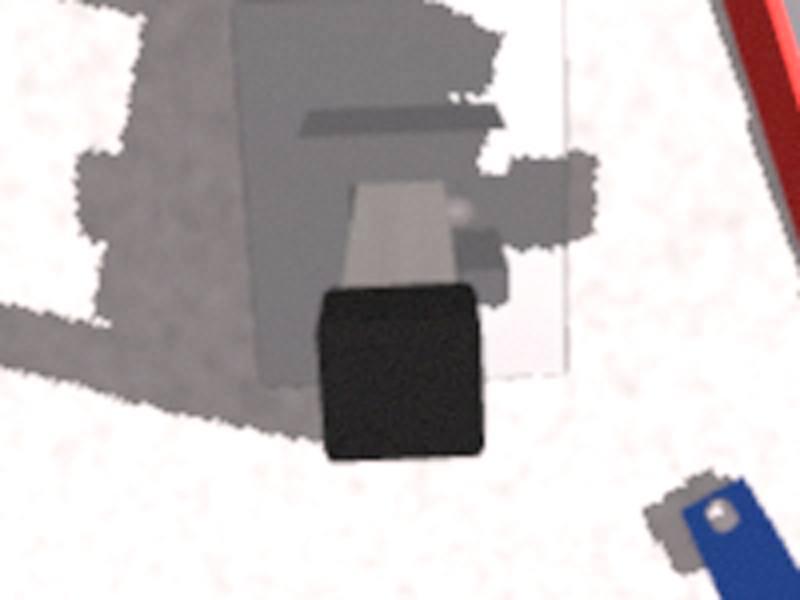

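The button shows as a bright dot at crop (460,210), just right of the tube, so it points to about -22° in the world. The cap top is centred at crop (404,383), which puts the leg at (460,-281), turned +2° from the tool. I'll descend and grip.

Emit:
step_arm([
  [[0,0,-20,0,0,0.038],[0,-0.5,-45,0,0,0.038],[0,-0.5,-65,0,0,0.038],[0,-0.5,-80,0,0,0.038],[0,-0.5,-95,0,0,0.038],[0,-0.5,-105,0,0,0.038],[0,-0.5,-111,0,0,0.038],[0,-0.5,-111,0,0,0.038]],
], fingers=-1)

```text
time: 8.47
tool_pos: [459.6, -280.5, 157.9]
tcp_rot: [-179.9, -0.0, 68.7]
ft_force: [0.5, -0.3, -0.9]
finger_gap: 85.5
grip_force: 0.0
```

Emit:
step_arm([
  [[0,0,0,0,0,0],[0,0,0,0,0,0],[0,0,0,0,0,0],[0,0,0,0,0,0],[0,0,0,0,0,0],[0,0,0,0,0,0],[0,0,0,0,0,0],[0,0,0,0,0,0],[0,0,0,0,0,0],[0,0,0,0,0,0]],
], fingers=1, newtons=40)

```text
time: 9.3
tool_pos: [460.7, -281.2, 160.1]
tcp_rot: [179.9, 0.0, 68.6]
ft_force: [-1.0, 0.9, 6.1]
finger_gap: 27.6
grip_force: 40.4
```

Emit:
step_arm([
  [[0,0,4,0,0,0],[0,0,10,0,0,0],[0,0,20,0,0,0],[0,0,32,0,0,0],[0,0,46,0,0,0],[0,0,62,0,0,0],[0,0,80,0,0,0],[0,0,100,0,0,0],[0,0,120,0,0,0],[0,0,140,0,0,0],[0,0,150,0,0,0],[0,0,150,0,0,0]],
])

```text
time: 10.3
tool_pos: [461.3, -281.7, 313.4]
tcp_rot: [179.7, 0.1, 68.6]
ft_force: [-0.3, -0.5, -1.7]
finger_gap: 27.6
grip_force: 39.8
```

Run:
```python
from bench import r
s=r.sense(); print(s["ft_force"],s["wrist_torque"],s["tool_pos"],s["finger_gap"])
```

```text
[-0.28080293 -0.48731211 -1.73477469] [-0.02912852 -0.04029602 -0.02334486] [ 461.32579394 -281.73545171  313.3796036 ] 27.552667133366704
```

Emit:
step_arm([
  [[6,14,2,0,0,0.04],[17,40,5,0,0,0.12],[30,70,5,0,0,0.2],[44,102,5,0,0,0.28],[58,134,5,0,0,0.36],[72,166,5,0,0,0.44],[86,198,5,0,0,0.52],[100,230,5,0,0,0.6],[114,262,5,0,0,0.68],[127,292,5,0,0,0.75],[138,316,5,0,0,0.8],[144,330,5,0,0,0.819]],
])

```text
time: 11.3
tool_pos: [604.4, 52.1, 312.6]
tcp_rot: [-179.9, -0.1, 115.8]
ft_force: [1.0, -0.0, -1.3]
finger_gap: 27.8
grip_force: 39.8
```

Emit:
step_arm([
  [[0,0,0,0,0,0],[0,0,0,0,0,0],[0,0,0,0,0,0],[0,0,0,0,0,0]],
])

```text
time: 11.63
tool_pos: [603.9, 47.8, 314.0]
tcp_rot: [-180.0, 0.0, 115.4]
ft_force: [0.0, 0.1, -1.9]
finger_gap: 27.4
grip_force: 40.0
```

Run:
```python
from bench import r,vision
import cv2,numpy as np
s=r.sense(); print(s["tool_pos"],s["tcp_rot"])
def c(n,x,y,w=100,h=150):
    i=vision.snapshot(n)["img"][y:y+h,x:x+w]; return np.clip(cv2.resize(i,None,fx=4,fy=4,interpolation=2)*1.3,0,255).astype(np.uint8)
cv2.imwrite("pics/pre.png",np.hstack([c("scene",275,140),c("side",270,60)]))
```

```text
[603.93610765  47.78031003 314.04067352] [-1.79961286e+02  8.49108783e-03  1.15438647e+02]
```

View pics/pre.png

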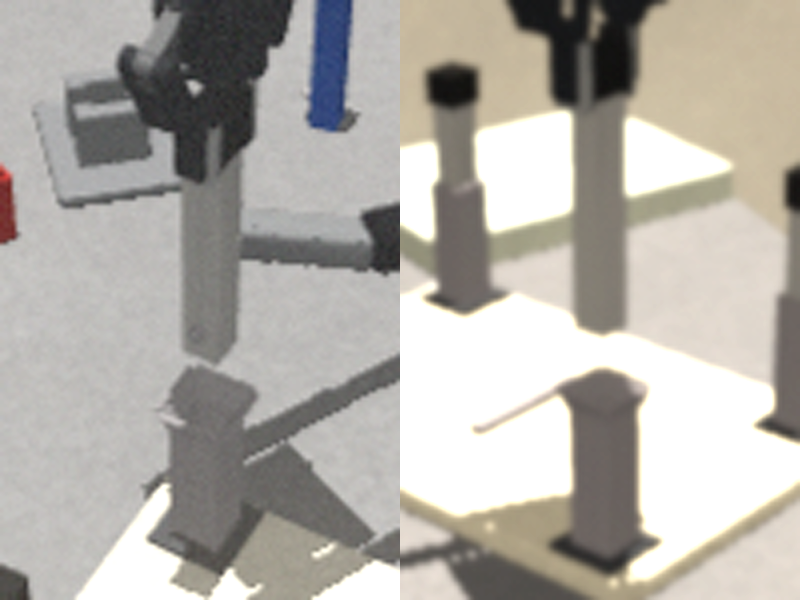

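The leg hangs upright above the socket, with its button on the near-left face in the scene view (crop (195,332)), the same side as the hole. I'll check the lateral alignment numerically from both views.

Run:
```python
from cam import *
T=[603.94,47.78]
def row(n,P,v): # col of vertical line through P at image row v, and jacobian
    zs=np.linspace(0,350,400); q=proj(n,[[*P,z] for z in zs]); o=np.argsort(q[:,1]); return np.interp(v,q[o,1],q[o,0])
obs={"scene":((215,327.9),(260,326.3)),"side":((122.5,320.0),(180,320.9))}
for k,name in enumerate(("leg","socket")):
    f=lambda x:[row(n,x,obs[n][k][0])-obs[n][k][1] for n in obs]
    print(name,least_squares(f,T).x)
for n in obs: print(n,[row(n,T,o[0])-o[1] for o in obs[n]])
```

```text
leg [608.97778633  54.69783504]
socket [606.6407685   48.51966506]
scene [np.float64(0.010750827427557397), np.float64(0.7846253482247789)]
side [np.float64(-0.9137768016369137), np.float64(-0.9382545432799816)]
```

Emit:
step_arm([
  [[1.5,0.8,-8,0,0,0],[1.5,0.8,-18,0,0,0],[1.5,0.8,-27,0,0,0],[1.5,0.8,-33,0,0,0],[1.5,0.8,-36,0,0,0],[1.5,0.8,-38,0,0,0],[1.5,0.8,-40,0,0,0],[1.5,0.8,-42,0,0,0],[1.5,0.8,-44,0,0,0],[1.5,0.8,-46,0,0,0],[1.5,0.8,-46,0,0,0]],
], newtons=30)

```text
time: 12.65
tool_pos: [605.7, 49.9, 268.0]
tcp_rot: [-180.0, -0.0, 115.6]
ft_force: [-1.0, -0.6, -1.5]
finger_gap: 27.7
grip_force: 39.9
```

Emit:
step_arm([
  [[0,0,-1,0,0,0],[0,0,-2,0,0,0],[0,0,-3,0,0,0],[0,0,-4,0,0,0],[0,0,-4,0,0,0]],
])

```text
time: 13.07
tool_pos: [606.0, 49.9, 264.4]
tcp_rot: [180.0, 0.0, 115.6]
ft_force: [1.2, -0.0, -1.0]
finger_gap: 27.1
grip_force: 40.1
```

Emit:
step_arm([
  [[0,0,-1,0,0,0],[0,0,-2,0,0,0],[0,0,-3,0,0,0],[0,0,-3,0,0,0]],
])

```text
time: 13.4
tool_pos: [606.0, 50.0, 261.2]
tcp_rot: [180.0, 0.0, 115.6]
ft_force: [2.7, 1.0, -1.9]
finger_gap: 27.8
grip_force: 39.9
```

Emit:
step_arm([
  [[0,0,-1,0,0,0],[0,0,-2,0,0,0],[0,0,-3,0,0,0],[0,0,-3,0,0,0]],
])

```text
time: 13.73
tool_pos: [606.0, 50.0, 258.2]
tcp_rot: [180.0, 0.0, 115.6]
ft_force: [3.7, 1.1, -1.2]
finger_gap: 27.4
grip_force: 39.9
```

Emit:
step_arm([
  [[0.5,0.2,0,0,0,0],[1,0.4,0,0,0,0],[1,0.4,-1,0,0,0],[1,0.4,-2,0,0,0],[1,0.4,-3,0,0,0],[1,0.4,-3,0,0,0]],
])

```text
time: 14.23
tool_pos: [606.5, 50.2, 254.8]
tcp_rot: [-180.0, -0.0, 115.6]
ft_force: [0.9, 0.7, -2.6]
finger_gap: 27.6
grip_force: 40.0
```

Emit:
step_arm([
  [[0,0,-1,0,0,0],[0,0,-2,0,0,0],[0,0,-3,0,0,0],[0,0,-3,0,0,0]],
])

```text
time: 14.57
tool_pos: [606.6, 50.1, 252.3]
tcp_rot: [-180.0, 0.0, 115.5]
ft_force: [-1.3, 0.2, 0.6]
finger_gap: 27.4
grip_force: 40.3
```

Emit:
step_arm([
  [[0,0,-1,0,0,0],[0,0,-2,0,0,0],[0,0,-3,0,0,0],[0,0,-4,0,0,0],[0,0,-4,0,0,0]],
])

```text
time: 14.98
tool_pos: [606.7, 50.2, 248.0]
tcp_rot: [-180.0, -0.0, 115.6]
ft_force: [-0.5, -0.6, 0.2]
finger_gap: 27.3
grip_force: 40.3
```

Emit:
step_arm([
  [[0,0,-1,0,0,0],[0,0,-2,0,0,0],[0,0,-3,0,0,0],[0,0,-4,0,0,0],[0,0,-4,0,0,0]],
])

```text
time: 15.4
tool_pos: [606.6, 50.3, 243.8]
tcp_rot: [-180.0, -0.0, 115.6]
ft_force: [-0.7, -0.2, 0.4]
finger_gap: 27.3
grip_force: 40.4
```

Emit:
step_arm([
  [[0,0,-1,0,0,0],[0,0,-2,0,0,0],[0,0,-3,0,0,0],[0,0,-4,0,0,0],[0,0,-5,0,0,0],[0,0,-6,0,0,0],[0,0,-6,0,0,0]],
])

```text
time: 15.98
tool_pos: [606.6, 50.3, 237.8]
tcp_rot: [-180.0, -0.0, 115.6]
ft_force: [-1.4, -0.4, -2.4]
finger_gap: 27.5
grip_force: 40.1
```

Emit:
step_arm([
  [[0,0,-1,0,0,0],[0,0,-2,0,0,0],[0,0,-3,0,0,0],[0,0,-4,0,0,0],[0,0,-5,0,0,0],[0,0,-6,0,0,0],[0,0,-6,0,0,0]],
])

```text
time: 16.57
tool_pos: [606.7, 50.2, 231.9]
tcp_rot: [-180.0, -0.0, 115.6]
ft_force: [-0.6, -0.7, -1.6]
finger_gap: 27.5
grip_force: 40.1
```

Emit:
step_arm([
  [[0,0,-1,0,0,0],[0,0,-2,0,0,0],[0,0,-3,0,0,0]],
])

```text
time: 16.82
tool_pos: [606.8, 50.3, 229.3]
tcp_rot: [-180.0, 0.0, 115.6]
ft_force: [-1.4, 0.1, -0.0]
finger_gap: 27.8
grip_force: 40.3
```

Emit:
step_arm([
  [[0,0,-1,0,0,0],[0,0,-2,0,0,0],[0,0,-3,0,0,0]],
])

```text
time: 17.07
tool_pos: [606.8, 50.3, 226.2]
tcp_rot: [-180.0, -0.0, 115.6]
ft_force: [-2.5, -1.0, 0.7]
finger_gap: 27.2
grip_force: 40.3
```

Run:
```python
from bench import r,vision
import cv2,numpy as np
from cam import proj
print(r.sense()["tool_pos"])
z=np.arange(100,136,5)
def g(n,k): return np.mean([cv2.cvtColor(vision.snapshot(n)["img"],6).astype(float) for _ in range(k)],0)
S=g("scene",6); np.save("S2.npy",S)
print(proj("scene",[[606.5,50.2,127],[606.5,50.2,76]]))
for y in range(226,270,1): print(y,*S[y,308:344].round().astype(int))
```

```text
[606.75195691  50.26704162 226.2004352 ]
[[327.15580799 239.3953333 ]
 [326.88004529 254.9952083 ]]
226 146 145 146 147 146 147 147 146 148 147 146 136 112 98 98 96 97 97 96 96 100 94 92 90 90 102 135 145 144 143 141 142 141 141 144 141
227 148 145 144 147 147 146 145 145 147 148 149 140 112 98 96 95 95 96 97 97 100 94 91 92 90 100 135 145 145 144 143 144 144 145 144 142
228 146 142 143 145 146 145 144 146 147 149 148 139 112 98 98 97 96 96 97 97 99 94 90 92 91 105 136 146 148 147 147 148 145 143 142 144
229 143 142 145 145 146 144 145 146 148 147 145 138 113 99 98 98 96 96 97 99 98 94 91 90 91 110 137 145 146 148 149 149 146 144 144 144
230 143 143 145 147 146 145 144 144 146 146 146 138 113 99 97 96 95 98 97 98 99 96 91 91 90 111 137 145 144 144 144 147 146 146 147 145
231 143 144 146 146 147 145 144 142 144 145 145 135 111 98 98 98 95 97 99 97 99 94 93 91 90 112 140 145 144 143 144 148 147 146 148 150
232 145 144 145 146 147 145 144 143 144 144 143 136 111 99 98 98 96 97 98 97 100 94 92 92 91 113 140 146 144 143 144 146 146 145 144 147
233 143 146 147 145 146 146 145 143 142 143 1
[... 3869 characters left out ...]
 134 121 119 100 88 90 88 89 89 88 90 88 88 90 90 86 84 84 84 85 87 83 79 80 79 82 81 81 80 80
265 104 80 81 118 193 203 157 119 120 100 89 89 91 89 88 90 90 89 89 89 90 86 84 85 85 86 86 75 75 79 79 82 82 82 80 80
266 140 104 97 184 209 212 203 155 110 93 89 89 90 87 88 89 90 88 89 92 90 87 86 84 85 86 85 70 65 72 82 84 80 79 81 80
267 148 143 181 208 212 212 211 164 91 85 90 90 89 90 90 90 90 88 88 90 89 86 83 85 84 86 85 71 63 65 68 69 73 81 81 81
268 150 170 204 214 214 213 211 166 103 89 91 90 90 90 90 91 88 88 90 89 90 86 84 85 86 87 86 70 60 61 62 61 71 103 106 91
269 160 194 209 213 214 212 190 137 98 92 90 90 91 90 89 90 90 89 89 91 90 88 87 86 87 86 80 67 62 61 61 63 89 111 116 115
```

The leg's tube is in the flare and the sideways force (-2.5,-1) fits the button being squeezed. I'll carry on down in small steps.

Emit:
step_arm([
  [[0,0,-1,0,0,0],[0,0,-2,0,0,0],[0,0,-3,0,0,0],[0,0,-4,0,0,0],[0,0,-5,0,0,0],[0,0,-6,0,0,0]],
])

```text
time: 17.87
tool_pos: [606.8, 50.3, 220.3]
tcp_rot: [180.0, 0.0, 115.6]
ft_force: [-2.0, -1.8, 1.4]
finger_gap: 27.1
grip_force: 40.3
```

Emit:
step_arm([
  [[0,0,-1,0,0,0],[0,0,-2,0,0,0],[0,0,-3,0,0,0],[0,0,-4,0,0,0],[0,0,-5,0,0,0],[0,0,-6,0,0,0]],
])

```text
time: 18.37
tool_pos: [606.8, 50.3, 214.2]
tcp_rot: [-180.0, -0.0, 115.6]
ft_force: [-2.2, -0.7, 0.6]
finger_gap: 27.3
grip_force: 40.3
```

Emit:
step_arm([
  [[0,0,-1,0,0,0],[0,0,-2,0,0,0],[0,0,-3,0,0,0],[0,0,-4,0,0,0],[0,0,-5,0,0,0]],
])

```text
time: 18.78
tool_pos: [606.7, 50.3, 209.1]
tcp_rot: [-180.0, -0.0, 115.6]
ft_force: [-2.6, -1.1, 0.9]
finger_gap: 27.4
grip_force: 40.4
```

Emit:
step_arm([
  [[0,0,-1,0,0,0],[0,0,-2,0,0,0],[0,0,-3,0,0,0],[0,0,-4,0,0,0]],
], newtons=25)

```text
time: 19.12
tool_pos: [606.7, 50.3, 205.1]
tcp_rot: [-180.0, -0.0, 115.6]
ft_force: [-1.1, -1.3, 0.1]
finger_gap: 27.2
grip_force: 40.3
```

Emit:
step_arm([
  [[0,0,-0.7,0,0,0],[0,0,-1.3,0,0,0],[0,0,-2,0,0,0]],
])

```text
time: 19.37
tool_pos: [606.7, 50.3, 203.1]
tcp_rot: [-180.0, -0.0, 115.6]
ft_force: [-1.8, -1.0, -2.1]
finger_gap: 27.7
grip_force: 40.1
```

Emit:
step_arm([
  [[0,0,-0.7,0,0,0],[0,0,-1.3,0,0,0],[0,0,-2,0,0,0]],
])

```text
time: 19.62
tool_pos: [606.7, 50.4, 200.8]
tcp_rot: [-180.0, -0.0, 115.6]
ft_force: [-0.2, 0.2, -2.9]
finger_gap: 27.1
grip_force: 39.8
```

Emit:
step_arm([
  [[0,0,-0.4,0,0,0],[0,0,-0.8,0,0,0],[0,0,-0.8,0,0,0]],
])

```text
time: 19.87
tool_pos: [607.0, 50.3, 200.7]
tcp_rot: [180.0, 0.0, 115.6]
ft_force: [-0.8, -0.2, -1.7]
finger_gap: 27.6
grip_force: 40.0
```

Emit:
step_arm([
  [[0,0,-0.4,0,0,0],[0,0,-0.8,0,0,0],[0,0,-0.8,0,0,0]],
])

```text
time: 20.12
tool_pos: [606.9, 50.3, 199.9]
tcp_rot: [180.0, 0.0, 115.6]
ft_force: [-0.4, 0.2, -0.9]
finger_gap: 27.6
grip_force: 40.0
```

Emit:
step_arm([
  [[0,0,-0.4,0,0,0],[0,0,-0.8,0,0,0],[0,0,-0.8,0,0,0]],
])

```text
time: 20.37
tool_pos: [606.8, 50.3, 198.8]
tcp_rot: [180.0, -0.0, 115.5]
ft_force: [0.0, -0.1, -1.1]
finger_gap: 27.5
grip_force: 40.0
```

Emit:
step_arm([
  [[0,0,-0.4,0,0,0],[0,0,-0.8,0,0,0],[0,0,-0.8,0,0,0]],
])

```text
time: 20.62
tool_pos: [606.9, 50.2, 198.3]
tcp_rot: [180.0, 0.0, 115.6]
ft_force: [0.6, -0.8, -0.2]
finger_gap: 27.6
grip_force: 40.2
```

Run:
```python
from bench import r,vision
import cv2,numpy as np
def g(n,k): return np.mean([cv2.cvtColor(vision.snapshot(n)["img"],6).astype(float) for _ in range(k)],0)
S=g("scene",6); print(r.sense()["ft_force"],r.sense()["tool_pos"])
for y in range(252,272,1): print(y,*S[y,314:336].round().astype(int))
```

```text
[ 0.12681318 -0.42164998  0.53739246] [606.86420444  50.26731445 198.27456756]
252 145 146 146 112 88 88 88 88 86 88 88 87 88 87 86 84 82 82 83 82 83 82
253 144 144 144 111 88 89 89 88 88 88 89 87 88 87 88 84 85 82 84 83 83 82
254 146 146 145 112 90 88 90 88 87 89 88 87 86 89 88 85 83 84 82 84 82 81
255 146 146 143 111 89 89 86 89 87 88 89 87 88 87 88 85 84 82 83 83 85 82
256 144 144 141 109 88 88 89 89 87 88 89 87 86 88 88 86 83 82 83 84 84 82
257 142 143 143 112 88 89 89 88 87 88 89 88 90 88 89 86 84 83 84 84 83 82
258 143 147 124 96 88 89 88 88 88 88 90 88 88 90 88 85 84 84 82 84 83 82
259 119 106 110 97 88 88 89 89 88 90 89 88 87 89 89 85 84 84 84 84 85 82
260 88 93 113 99 88 88 90 85 88 89 90 90 88 88 89 85 84 84 83 83 85 83
261 86 107 118 101 88 90 90 89 94 96 91 87 89 88 89 85 83 83 84 84 84 83
262 104 117 118 99 90 89 89 88 93 95 90 88 87 90 90 85 84 83 84 83 85 84
263 115 120 118 99 88 89 88 88 90 85 88 89 88 90 89 87 84 83 82 86 85 82
264 120 121 120 100 90 89 90 89 88 88 89 89 89 89 90 87 84 84 86 85 86 83
265 158 121 120 101 89 90 90 87 88 90 89 88 89 90 89 86 85 84 84 85 85 76
266 203 155 109 94 89 90 89 88 88 91 90 90 88 90 90 87 86 85 84 85 88 72
267 211 163 91 85 90 90 90 90 91 90 90 88 90 90 89 86 84 85 85 86 85 70
268 211 167 90 83 91 90 90 90 90 91 89 90 90 90 89 86 84 86 85 87 88 70
269 190 137 80 82 90 90 90 91 89 91 90 89 90 90 89 87 84 86 85 86 82 68
270 155 105 91 90 91 91 92 90 90 91 91 90 89 90 90 88 85 86 87 84 72 63
271 119 96 97 92 89 91 90 90 90 91 90 89 88 90 89 88 85 86 86 76 66 63
```

A bright spot has appeared at scene pixel (322.5,261.5), where the hole is, and the sideways force is gone, so the button looks out. I'll confirm with a small push.

Emit:
step_arm([
  [[0,0,-0.5,0,0,0],[0,0,-1,0,0,0],[0,0,-1,0,0,0]],
])

```text
time: 21.17
tool_pos: [607.0, 50.2, 197.9]
tcp_rot: [180.0, 0.0, 115.6]
ft_force: [-2.3, -0.7, 4.7]
finger_gap: 27.5
grip_force: 40.9
```

Emit:
step_arm([
  [[0,0,1,0,0,0],[0,0,2,0,0,0],[0,0,3,0,0,0],[0,0,3.7,0,0,0],[0,0,3.7,0,0,0]],
])

```text
time: 21.58
tool_pos: [606.7, 50.3, 200.6]
tcp_rot: [-180.0, -0.0, 115.6]
ft_force: [0.2, -0.7, -2.5]
finger_gap: 27.2
grip_force: 39.9
```

Emit:
step_arm([
  [[0,0,0.7,0,0,0],[0,0,1.2,0,0,0],[0,0,1.2,0,0,0]],
])

```text
time: 21.83
tool_pos: [606.5, 50.3, 201.1]
tcp_rot: [-179.9, -0.0, 115.6]
ft_force: [1.1, -0.2, -8.1]
finger_gap: 27.6
grip_force: 39.2
```

Locked both ways. I'll go back to neutral, open and retreat straight up.

Emit:
step_arm([
  [[0,0,-1,0,0,0],[0,0,-2.5,0,0,0],[0,0,-2.5,0,0,0]],
])

```text
time: 22.08
tool_pos: [606.8, 50.2, 199.6]
tcp_rot: [180.0, 0.0, 115.6]
ft_force: [0.6, -0.8, -1.8]
finger_gap: 27.4
grip_force: 39.9
```

Emit:
step_arm([
  [[0,0,0,0,0,0],[0,0,0,0,0,0],[0,0,0,0,0,0],[0,0,0,0,0,0],[0,0,0,0,0,0],[0,0,0,0,0,0],[0,0,0,0,0,0],[0,0,0,0,0,0],[0,0,0,0,0,0],[0,0,0,0,0,0]],
], fingers=-1)

```text
time: 22.92
tool_pos: [606.8, 50.3, 199.5]
tcp_rot: [-180.0, -0.0, 115.6]
ft_force: [-0.0, -0.4, 0.2]
finger_gap: 85.3
grip_force: 0.0
```

Emit:
step_arm([
  [[0,0,8,0,0,0],[0,0,20,0,0,0],[0,0,40,0,0,0],[0,0,65,0,0,0],[0,0,90,0,0,0],[0,0,120,0,0,0],[0,0,150,0,0,0],[0,0,170,0,0,0],[0,0,170,0,0,0],[0,0,170,0,0,0]],
])

```text
time: 23.75
tool_pos: [607.6, 50.3, 373.0]
tcp_rot: [179.7, 0.1, 115.6]
ft_force: [-0.5, -0.1, 0.2]
finger_gap: 85.2
grip_force: 0.0
```

Run:
```python
from bench import r,vision
import cv2,numpy as np
def c(n,x,y,w=100,h=150):
    i=vision.snapshot(n)["img"][y:y+h,x:x+w]; return np.clip(cv2.resize(i,None,fx=4,fy=4,interpolation=2)*1.2,0,255).astype(np.uint8)
cv2.imwrite("pics/end.png",np.hstack([c("scene",275,150),c("side",270,70)])); print(r.sense()["ft_force"],r.sense()["finger_gap"])
```

```text
[0.35809458 0.2560675  0.15618542] 85.43017993574291
```

View pics/end.png

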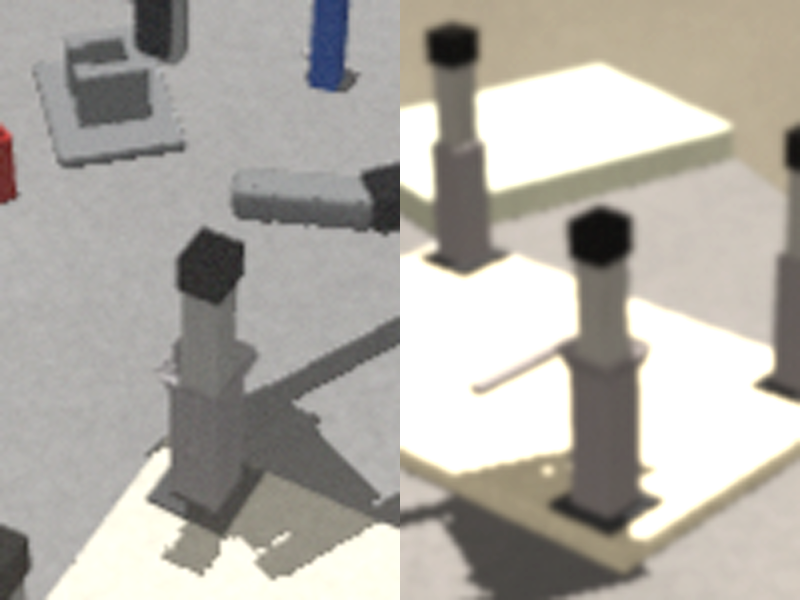

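The leg stands upright in the socket, cap up at crop (212,265), with the gripper well clear. Handing in.

```bash
python3 -c "
from bench import r
print(r.hand_in())"
```

```text
the job is handed in; nothing more can be done
None
```

The loose leg is in the empty corner socket, cap up and let go; small pushes up and down showed it locked both ways, and the job was handed in at about 24 s; the hand-in call returned no verdict.

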